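Peel the stuck top tray off the pile and hold it up

ROBOT

A 6-joint arm with a two-finger parallel gripper is mounted at the origin on a cart in front of the work surface, level with it; the furniture and walls round the work are solid. World frame = base frame: x ahead of the robot, y to its left, z up, the work surface at z = 0. Lengths are in mm, angles in rad, forces in N, time in s.
With the tool pointing down it reaches from about 325 to 775 mm from the base axis. Payload 5.5 kg.
Tool frame: the origin (TCP) lies on the centre line of the jaws, within the pads' length; the fingertips stand 22 mm ahead of it and the grasp point (between the pads) lies 3 mm ahead of it (robot.finger_overhang is the distance from the TCP to the fingertips, in mm); z points along the fingers, y is the line along which they close (so a half turn about z gives the same grasp; the last joint's range is limited). The gripper opens to 85 mm and grips with 20 to 120 N. Pads are 22 mm wide; open, the fingers measure 114 mm over their backs; the gripper's body (76 mm by 85 mm) begins 54 mm behind the grasp point. The pads swing forward as they close: fully open they stand 13 mm farther back than shut.
Start: joints at [-1.344, 0.091, 1.231, -0, 1.82, -0.057], TCP at [168.003, -576.014, 253.275] pointing down, gripper open.
Joint ranges: [-2.87, 2.87], [-0.86, 2.18], [0.17, 2.46], [-1.51, 4.65], [0.06, 2.69], [-2.65, 2.65]. Speed limits (rad/s): [2.57, 2.57, 3.01, 3.14, 3.14, 3.14].

INTERFACE

Orientations are given as a rotation vector (axis times angle).
In Python, from cell import robot, grab_frame, camera_model gives the robot as it stands. The module is installed in compiled form; this text tells all that it offers.
- The arm moves only by the tool jog_arm, never from a script. Its argument "targets" is one flat list of numbers, 7 for each row, row after row: the shift along the world's x, y, z in mm, then the turn, a rotation vector about the world's x, y, z in rad, then the closure, from 0 (fully open) to 1 (shut). A call has 1 to 10 rows; each row is the pose to reach, as a shift and turn from the pose commanded when the call began; what a row does not reach only later rows make up. A row lasts 1/12 s, in which the tool goes at most 41.7 mm and 7.16 degrees, less where a joint would pass 70% of its speed; a pose out of reach is approached as far as the arm can. A call with a gripper value outside its range is refused whole. The fingers move at their own pace and stop on an object; "force" is the grip in N (left out, the last holds). Time passes only in rows, so rows that repeat a pose let the fingers close. It gives the time, the measured TCP pose, the force, the opening and the grip force at its end, in the units of the state.
- robot.sense(): the state, without advancing time (a new reading comes with each control period).
- grab_frame(name): name is "scene" or "side" or "wrist"; returns (picture, depth): 400x640x3 uint8, red, green, blue; 400x640 float32, mm along the optical axis (not along the pixel's ray), 0 where there is no reading.
- camera_model(name): a dict with "mtx" (3x3 intrinsics, pixels), "R" (3x3) and "t" (3): a world point X has camera coordinates R X + t. Camera axes: x right, y down, z forward; pixel columns grow to the right and rows downward; lengths in mm; the calibration is good to about 2 mm. A picture is of the moment at which its call begins: read the wrist's pose just before it. camera_model takes no time and is no camera call; for the wrist camera it gives the pose at the moment of the call.
- robot.finish_job(): hands the job in; it is judged then, once.
The state is a dict: "time": time; "q": joint angles; "qd": joint speeds; "joint_efforts": joint torques, N m; "ee_pos": TCP position; "tool_rot": TCP orientation; "contact_force": force on the tool from outside, world axes, zero at the start; "moment": the same for the moment, N m; "gripper_width": finger opening in mm; "grasp_force": force on a finger pad.
Only numpy, scipy, OpenCV 4.12 (cv2) and the standard library are available. Lean on these libraries where they do the work, as an engineer would, in place of code of your own. Each camera call takes 0.05 s, during which the arm holds its last target. There are 200 camera calls.

TASK

The empty top tray of the little pile of white formed trays is stuck to the filled ones below. Take it by the upright pull tab on its corner and peel it: first swing that corner up about 3 cm, tilting the tray with the hand while the opposite corner still lies on the pile, then lift the whole tray off, leaving the lower trays and everything else on the table where they are. Finish while still holding the tray up still, roughly level with its open side up, every corner at least 10 cm above the pile; do not put it down or let go.

Things in the scene. Friction and masses are not known exactly. Their poses are not given: they have to be found in the camera images.
- tray_tab (a point): grasp point on the top tray's pull tab, 76 mm above the table at the start (rim top 19 mm below it, tab top 18 mm above). The tab is an upright plate 10 mm thick (y), 36 long (x), 40 high, standing out along -x from the rim's (-x, +y) corner, towards the robot; this point is 11 mm beyond the rim's edge, in free air. Pinch it along the tray's y. Axes are the tray's, z up
- top_tray: empty white plastic tray, 120 g, rim 108 (x) x 148 (y) x 3 mm, its pan nested 16 mm deep in the pile with 3 mm play. Origin: centre of the pan's underside, 16 mm below the rim's underside; z up. Stuck: sprung pips in the pile grip its pan near each corner with a drag of about 3 N each, and let go once that corner is 8 to 12 mm up, so tilting frees them in turn; a straight pull meets all four and can drag the pile up
- tab_corner (a point): corner of the top tray's rim (underside) from which the tab stands out, at (-54, +74) mm in the tray's x and y
- far_corner (a point): the rim corner (underside) diagonally opposite the tab, at (+54, -74) mm in the tray's x and y
- back_corner (a point): rim corner (underside) at (+54, +74) mm in the tray's x and y
- front_corner (a point): rim corner (underside) at (-54, -74) mm in the tray's x and y
- tray_stack: the lower trays, filled with set plaster, one loose pile of 1.5 kg that just stands on the table: 108 x 148 mm, 54 mm high, same axes as the top tray, whose rim lies on its top. Origin: centre of its underside
- chisel: bystander: chisel with a wooden handle, 27 x 237 x 27 mm, lying along the front edge of the table; origin at the centre of its underside
- cell_small_4: bystander: small faceted plywood cell, 71 x 80 x 67 mm; origin at the centre of its underside
- glue_bottle: bystander: white glue bottle with a pointed cap, 58 mm wide, 176 mm high; origin at the centre of its underside
- sanding_block: bystander: brown sanding block, 61 x 100 x 31 mm; origin at the centre of its underside
- mix_cup_b: bystander: white mixing cup, 69 mm wide, 70 mm high, behind the pile; origin at the centre of its underside

How it is judged:
By the outcome, as a careful person would: the job done as asked, in the order asked, and still so for the second after the job is handed in, while the arm keeps its last pose, push and grip.
It also fails if it takes over 35 s, if anything falls off the work surface, if the arm or the gripper's body presses on something with over 40 N, if the wrist force passes 120 N, or if a joint passes its speed limit or range.

## Working session

There is one attempt and no reset: what is moved stays moved. The work goes in short steps, Python scripts to look and compute and a tool call to move; the robot and the scene stay as the last step left them, time stands still between calls to the robot, and variables do not carry over. Pictures are saved under pics/ and viewed, at most 10 in all, crops included, and the job is handed in when it is done.

Besides the shell and the picture viewer there is one more tool, called after ">>>" in YAML: its name, and indented under it one key for each argument. jog_arm: Moves the arm, as the interface text tells. Its arguments: {"type":"object","properties":{"targets":{"type":"array","items":{"type":"number"}},"force":{"type":"number"}},"required":["targets"]}

```bash
mkdir -p pics; cat > h.py <<'E'
import numpy as np, cv2
from cell import robot, grab_frame, camera_model
def world(name,dep,u,v,m=None):
    m=m or camera_model(name); d=dep[v,u]
    c=np.linalg.inv(m["mtx"])@np.array([u,v,1.])*d
    return np.array(m["R"]).T@(c-np.array(m["t"]).ravel())
def cloud(name,dep):
    m=camera_model(name); v,u=np.mgrid[:400,:640]
    c=np.stack([u,v,np.ones_like(u)],-1)*1.0@np.linalg.inv(m["mtx"]).T*dep[...,None]
    return (c-np.array(m["t"]).ravel())@np.array(m["R"])
E
python3 - <<'E'
from h import *
for n in("scene","side"):
    p,d=grab_frame(n); cv2.imwrite(f"pics/{n}0.png",p[...,::-1]); np.save(f"{n}0.npy",d); print(n,(d>0).mean(),camera_model(n))
print(robot.sense())
E
```

```text
scene 0.996171875 {'mtx': array([[505.04987092,   0.        , 320.70010601],
       [  0.        , 505.04987092, 204.03664652],
       [  0.        ,   0.        ,   1.        ]]), 'R': array([[-0.62271549, -0.78243587, -0.00441859],
       [-0.56184215,  0.45106811, -0.6934486 ],
       [ 0.54457215, -0.42933864, -0.72049255]]), 't': array([ 252.61169665,  407.61353797, 1123.53435617])}
side 0.802359375 {'mtx': array([[514.89603359,   0.        , 318.60447827],
       [  0.        , 514.89603359, 198.49712087],
       [  0.        ,   0.        ,   1.        ]]), 'R': array([[ 0.98707665, -0.16012534, -0.00629053],
       [-0.07508209, -0.42744342, -0.90091887],
       [ 0.1415711 ,  0.88974828, -0.43394196]]), 't': array([-544.14630821,   80.70132094, 1736.31167345])}
{'time': 0.1, 'q': array([-1.34374301e+00,  9.18027683e-02,  1.23177887e+00, -1.68498060e-05,
        1.81984572e+00, -5.67375008e-02]), 'qd': array([ 5.58431649e-04,  5.80060732e-05, -1.27667226e-03, -9.30560110e-05,
        1.13361992e-04, -8.26454159e-04]), 'joint_efforts': array([ 3.25932990e-03, -4.60217643e+01, -4.19216466e+01,  2.00658161e-05,
        1.06872767e-02,  2.05162206e-05]), 'ee_pos': array([ 167.91778829, -575.78370939,  252.24486683]), 'tool_rot': array([-3.10821138e+00, -4.44018420e-01,  2.70531091e-04]), 'contact_force': array([-0.54328007, -0.21995339, -0.06167087]), 'moment': array([0.00078047, 0.04280131, 0.01074795]), 'grasp_force': 0.0, 'gripper_width': 85.82390534027758}
```

View pics/scene0.png

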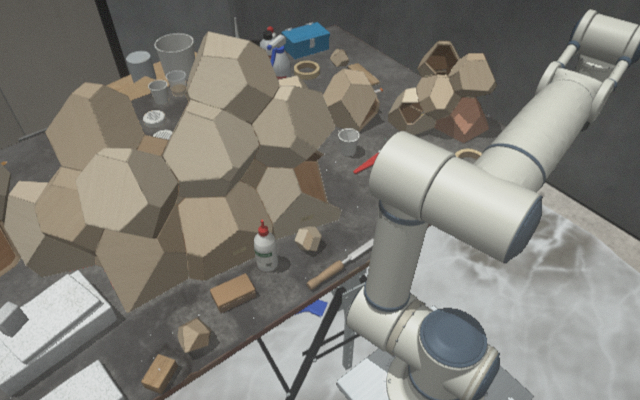

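View pics/side0.png

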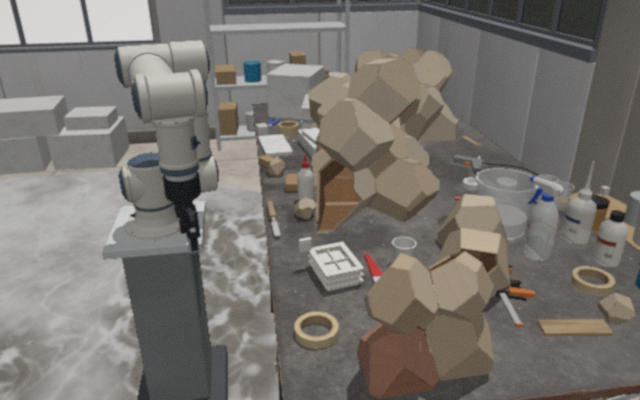

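The scene view shows the pile hidden behind the arm. In the side view the pile is at about (335,266), its tab at (305,243) and the mixing cup at (404,244).

```bash
python3 - <<'E'
from h import *
d=np.load("side0.npy"); P=cloud("side",d); im=cv2.imread("pics/side0.png")
np.set_printoptions(precision=0,suppress=True)
for r in range(236,254,2): print(r,[tuple(P[r,c].round().astype(int)) for c in range(298,316,3)])
x,y,z=P[...,0],P[...,1],P[...,2]
w=np.zeros(z.shape,bool); w[225:300,290:375]=1
for lo,hi in((48,64),(64,120)):
    m=w&(z>lo)&(z<hi); q=P[m][:,:2].astype(np.float32); print(lo,len(q),q.min(0),q.max(0),np.median(P[m],0),cv2.minAreaRect(q))
t=z[330:333,200:203]
cv2.imwrite("pics/side0c.png",cv2.resize(im[220:300,285:420],None,fx=5,fy=5,interpolation=cv2.INTER_CUBIC))
E
```

```text
236 [(np.int64(457), np.int64(-167), np.int64(-3)), (np.int64(466), np.int64(-175), np.int64(1)), (np.int64(475), np.int64(-175), np.int64(0)), (np.int64(486), np.int64(-171), np.int64(-3)), (np.int64(495), np.int64(-177), np.int64(-1)), (np.int64(504), np.int64(-182), np.int64(1))]
238 [(np.int64(455), np.int64(-182), np.int64(-1)), (np.int64(464), np.int64(-191), np.int64(3)), (np.int64(454), np.int64(-346), np.int64(92)), (np.int64(462), np.int64(-350), np.int64(94)), (np.int64(471), np.int64(-348), np.int64(92)), (np.int64(502), np.int64(-191), np.int64(-1))]
240 [(np.int64(453), np.int64(-197), np.int64(0)), (np.int64(445), np.int64(-349), np.int64(88)), (np.int64(453), np.int64(-356), np.int64(91)), (np.int64(462), np.int64(-351), np.int64(88)), (np.int64(470), np.int64(-353), np.int64(88)), (np.int64(501), np.int64(-202), np.int64(-2))]
242 [(np.int64(452), np.int64(-205), np.int64(-3)), (np.int64(444), np.int64(-356), np.int64(86)), (np.int64(453), np.int64(-352), np.int64(82)), (np.int64(461), np.int64(-355), np.int64(84)), (np.int64(471), np.int64(-346), np.int64(78)), (np.
[... 1082 characters left out ...]
t64(51)), (np.int64(470), np.int64(-353), np.int64(55)), (np.int64(477), np.int64(-358), np.int64(58))]
252 [(np.int64(445), np.int64(-264), np.int64(-3)), (np.int64(453), np.int64(-274), np.int64(2)), (np.int64(462), np.int64(-271), np.int64(0)), (np.int64(471), np.int64(-275), np.int64(1)), (np.int64(467), np.int64(-368), np.int64(58)), (np.int64(476), np.int64(-367), np.int64(56))]
48 711 [ 437. -491.] [ 597. -321.] [ 529. -406.   56.] ((521.3743896484375, -409.18695068359375), (135.99952697753906, 158.13055419921875), 15.068280220031738)
64 122 [ 438. -362.] [ 471. -346.] [ 454. -355.   82.] ((454.58367919921875, -353.28515625), (33.71025085449219, 15.498004913330078), 5.375907897949219)
```

View pics/side0c.png

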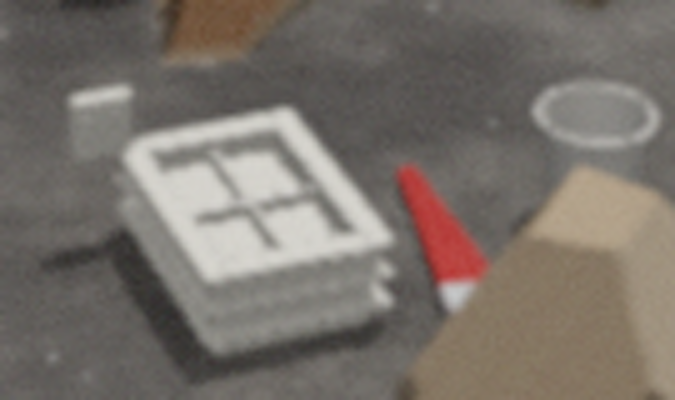

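```bash
python3 - <<'E'
from h import *
m=camera_model("side");R=m["R"];t=np.array(m["t"]).ravel()
C=-R.T@t
def ray(u,v,z):
    r=R.T@np.linalg.inv(m["mtx"])@[u,v,1.]; return C+r*(z-C[2])/r[2]
pts=[(128,148),(292,108),(395,242),(210,282)]
Q=[ray(285+(a+.5)/5-.5,220+(b+.5)/5-.5,57) for a,b in pts]
for q in Q: print(q.round())
f=lambda a,b:np.degrees(np.arctan2(*(b-a)[[1,0]]))
print("x-axis yaw",f(Q[0],Q[1]),f(Q[3],Q[2]),"y+90",f(Q[3],Q[0])-90,f(Q[2],Q[1])-90)
for p in [(70,95),(132,87)]: print(ray(285+p[0]/5,220+p[1]/5,94))
P=cloud("side",np.load("side0.npy")); np.set_printoptions(suppress=True)
for n,(u,v) in dict(cell=(305,203),cellt=(305,198),bottle=(307,180),cup=(404,238),blk=(292,182)).items(): print(n,P[v,u].round())
from scipy.spatial.transform import Rotation as Ro
print(Ro.from_rotvec(robot.sense()["tool_rot"]).as_matrix().round(3))
E
```

```text
[ 470. -352.   57.]
[ 571. -324.   57.]
[ 597. -471.   57.]
[ 493. -491.   57.]
x-axis yaw 15.46173834713677 11.011561163398865 y+90 9.227480856269707 9.913109152331728
[ 439.02010718 -352.22865532   94.        ]
[ 474.61973665 -349.32912748   94.        ]
cell [497. -48.  54.]
cellt [500. -31.  64.]
bottle [520.  59.  91.]
cup [ 747. -351.   66.]
blk [479. 181.  33.]
[[ 0.96   0.28  -0.   ]
 [ 0.28  -0.96   0.002]
 [ 0.    -0.002 -1.   ]]
```

The pile's rim corners give a yaw of about 11°, and the tab is near (455,-353). I'll hover there for a closer look.

>>> jog_arm:
  targets: [30,20,0,0,0,-0.01,0,65,42,0,0,0,-0.02,0,102,66,0,0,0,-0.03,0,139,90,0,0,0,-0.05,0,176,114,0,0,0,-0.06,0,211,137,0,0,0,-0.08,0,240,156,0,0,0,-0.09,0,260,168,0,0,0,-0.09,0,270,176,0,0,0,-0.09,0,270,176,0,0,0,-0.09,0]
  force: 110

```text
time: 0.93
ee_pos: [439.7, -398.3, 252.5]
tool_rot: [-3.125, -0.309, 0.001]
contact_force: [-0.9, 0.1, -0.1]
gripper_width: 85.5
grasp_force: 0.0
```

```bash
python3 - <<'E'
from h import *
s=robot.sense();print(s["time"],s["ee_pos"],s["tool_rot"])
for n in("wrist","scene","side"):
    m=camera_model(n);p,d=grab_frame(n); cv2.imwrite(f"pics/{n}1.png",p[...,::-1]); np.save(f"{n}1.npy",d)
    if n=="wrist": np.savez("wm1.npz",**m); P=cloud(n,d); np.save("wP1.npy",P)
    print(n,(d>0).mean())
E
```

```text
0.9333 [ 439.67233966 -398.27828729  252.53678648] [-3.12498367e+00 -3.09428172e-01  6.37338087e-04]
wrist 0.9958984375
scene 0.99587890625
side 0.80408203125
```

View pics/wrist1.png

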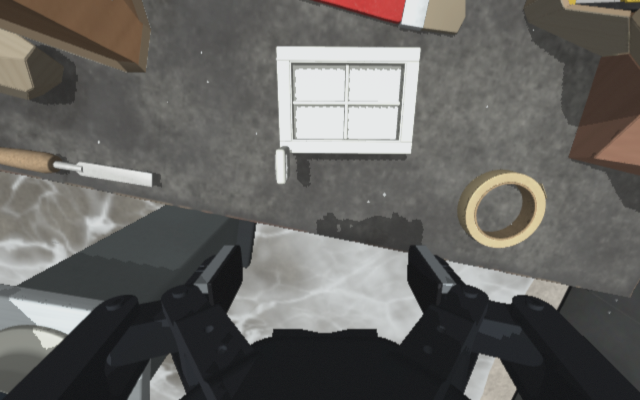

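The wrist view shows the tab at (281,165) and the rim corners at (277,47), (420,47), (411,154) and (279,152). The tray lies nearly square to the hand. Next I measure from depth.

```bash
python3 - <<'E'
from h import *
P=np.load("wP1.npy"); np.set_printoptions(precision=1,suppress=True)
im=cv2.imread("pics/wrist1.png").astype(int)
z=P[...,2]; w=np.zeros(z.shape,bool); w[35:195,262:430]=1
white=(im.min(-1)>150)
m=w&(z>49)&(z<63)&white; r=cv2.minAreaRect(P[m][:,:2].astype(np.float32)); print("rim",m.sum(),np.median(P[m],0),r,cv2.boxPoints(r))
v,u=np.nonzero(w&(z>66)&(z<105)); q=P[v,u]; r=cv2.minAreaRect(q[:,:2].astype(np.float32)); print("tab",len(q),q.mean(0),q[:,2].min(),np.percentile(q[:,2],[50,95]),r,u.min(),u.max(),v.min(),v.max())
# two-view triangulation of the tab's top outline centre
ms=camera_model("side");mw=dict(np.load("wm1.npz"))
def pr(m): return m["mtx"]@np.c_[m["R"],np.ravel(m["t"])]
def tri(a,b):
    X=cv2.triangulatePoints(pr(mw),pr(ms),np.array(a,float),np.array(b,float)).ravel(); return X[:3]/X[3]
c=lambda a,b:(285+(a+.5)/5-.5,220+(b+.5)/5-.5)
for a,b in(((277,47),c(292,108)),((420,47),c(395,242)),((411,154),c(210,282)),((280,183),c(70,95)),((282,149),c(132,87))): print(tri(a,b))
cr=cv2.resize(im[130:200,255:325].astype(np.uint8),None,fx=8,fy=8,interpolation=cv2.INTER_CUBIC);cv2.imwrite("pics/w1c.png",cr)
E
```

```text
rim 6640 [ 535.7 -405.2   56.7] ((528.85107421875, -404.9520263671875), (107.85948181152344, 148.03591918945312), 10.597955703735352) [[ 462.2 -342.1]
 [ 489.5 -487.6]
 [ 595.5 -467.8]
 [ 568.2 -322.3]]
tab 468 [ 454.8 -351.3   90. ] 67.12258591284092 [93.  94.8] ((452.8424072265625, -350.3699035644531), (36.426727294921875, 11.454375267028809), 10.552330017089844) 275 288 147 184
[ 570.8 -322.8   56.5]
[ 598.3 -466.    53.5]
[ 493.  -487.5   54.4]
[ 438.2 -351.2   94.8]
[ 473.5 -348.3   94.8]
```

View pics/w1c.png

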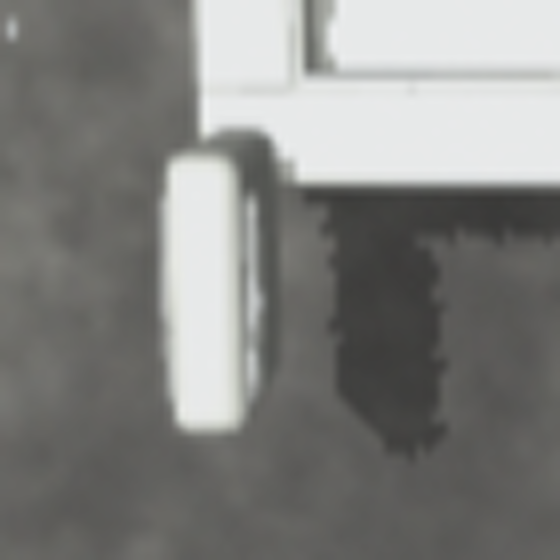

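>>> jog_arm:
  targets: [4,16,-10,0,0,-0.006,0.3,9,36,-40,0,0,-0.012,0.45,12,49,-72,0,0,-0.012,0.5,12,49,-95,0,0,-0.012,0.5,12,49,-108,0,0,-0.012,0.5,12,49,-112,0,0,-0.012,0.5,12,49,-112,0,0,-0.012,0.5,12,49,-112,0,0,-0.012,0.5]

```text
time: 1.75
ee_pos: [449.9, -352.3, 143.0]
tool_rot: [3.127, 0.283, 0.002]
contact_force: [0.7, -0.0, -0.3]
gripper_width: 43.2
grasp_force: 0.0
```

```bash
python3 - <<'E'
from h import *
np.set_printoptions(precision=1,suppress=True)
from scipy.spatial.transform import Rotation as Ro
m=camera_model("wrist");p,d=grab_frame("wrist");P=cloud("wrist",d);s=robot.sense();print(s["time"],s["ee_pos"],s["gripper_width"],np.degrees(np.arctan2(*Ro.from_rotvec(s["tool_rot"]).as_matrix()[[1,0],[0,0]])))
cv2.imwrite("pics/wrist2.png",p[...,::-1])
z=P[...,2]; g=p.min(-1)>120; near=(abs(P[...,0]-453)<35)&(abs(P[...,1]+350)<25)&g
q=P[near&(z>80)&(z<100)]; print(len(q),np.median(q,0)if len(q) else 0, cv2.minAreaRect(q[:,:2].astype(np.float32)) if len(q) else 0)
E
```

```text
1.8 [ 450.2 -352.4  143.5] 42.921289043946956 10.342292037353284
840 [ 457.4 -348.2   93.8] ((455.57720947265625, -348.58526611328125), (35.26448059082031, 10.80354118347168), 10.3255615234375)
```

View pics/wrist2.png

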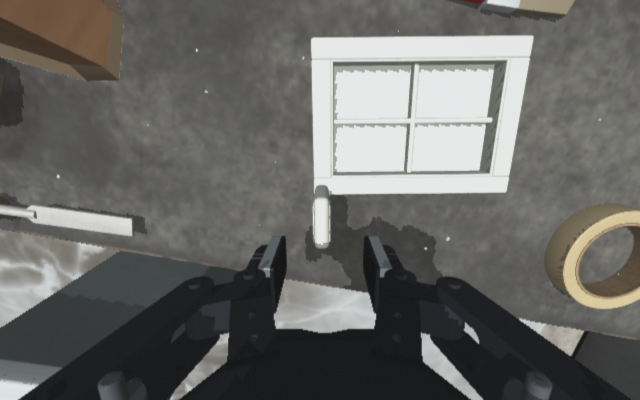

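The wrist view shows the tab at (321,217), midway between the pads at columns 285 and 365. It needs a shift of about +2.5 mm in x and +3 mm in y, then down 61 mm.

>>> jog_arm:
  targets: [2.5,3,-12,0,0,0,0.5,2.5,3,-30,0,0,0,0.5,2.5,3,-46,0,0,0,0.5,2.5,3,-56,0,0,0,0.5,2.5,3,-60,0,0,0,0.5,2.5,3,-61,0,0,0,0.5,2.5,3,-61,0,0,0,0.5,2.5,3,-61,0,0,0,0.6,2.5,3,-61,0,0,0,0.7]
  force: 40

```text
time: 2.55
ee_pos: [453.0, -348.4, 81.6]
tool_rot: [3.127, 0.285, 0.002]
contact_force: [0.0, 0.3, -0.8]
gripper_width: 25.8
grasp_force: 0.0
```

```bash
python3 - <<'E'
from h import *
p,d=grab_frame("wrist");s=robot.sense();print(s["ee_pos"],s["gripper_width"],s["contact_force"])
p2,_=grab_frame("side")
cv2.imwrite("pics/c3.png",np.hstack([p[100:400,170:470,::-1],cv2.resize(p2[215:295,270:370,::-1],(375,300),interpolation=cv2.INTER_CUBIC)]))
E
```

```text
[ 452.93843545 -348.39857247   81.42383339] 25.307238914173496 [-0.02085734  0.80135016 -0.16889407]
```

View pics/c3.png

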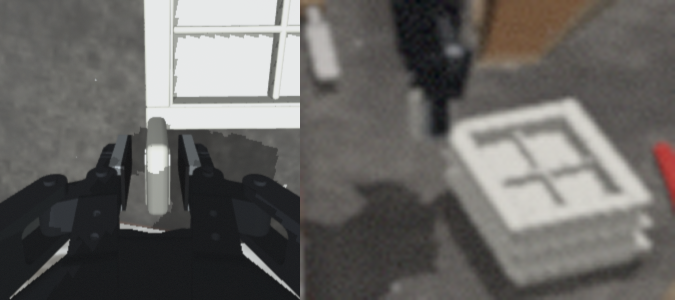

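The tab at (158,170) in the crop sits between the pads at 127 and 183, and the fingers are clear of the rim. Closing now.

>>> jog_arm:
  targets: [0,0,0,0,0,0,0.8,0,0,0,0,0,0,0.9,0,0,0,0,0,0,1,0,0,0,0,0,0,1,0,0,0,0,0,0,1,0,0,0,0,0,0,1]
  force: 110

```text
time: 3.15
ee_pos: [452.9, -348.6, 81.0]
tool_rot: [3.127, 0.285, 0.002]
contact_force: [2.1, -3.7, 2.4]
gripper_width: 8.7
grasp_force: 107.6
```

```bash
cat > peel.py <<'E'
from h import *
np.set_printoptions(precision=4,suppress=True)
s=robot.sense();print(s["ee_pos"],s["contact_force"],s["moment"],s["grasp_force"],s["gripper_width"])
E
python3 - <<'E'
import runpy;runpy.run_path("peel.py")
import numpy as np
from scipy.spatial.transform import Rotation as Ro
np.set_printoptions(precision=3,suppress=True)
yaw=np.radians(10.4); Z=Ro.from_euler("z",yaw)
tab=np.array([453,-348.4,81.5]) # tcp in tray frame: x'=-67.5,y'=68, z above rim underside 27.5
local=np.array([-67.5,68,27.5]); far=np.array([54,-74,0.])
diag=np.array([-54,74,0]);ax=np.cross(diag,[0,0,1]); ax=ax/np.linalg.norm(ax); axw=Z.apply(ax)
print("axis",axw)
for h in(3,6,9,12,15,18,21,24,27,30,32,34):
    a=np.arcsin(h/183.2); R=Ro.from_rotvec(axw*a); v=Z.apply(local-far)
    print(h,(R.apply(v)-v).round(1),(axw*a).round(4))
E
```

```text
[ 452.9005 -348.5909   80.997 ] [ 2.0976 -3.7397  2.405 ] [-0.4545 -0.2664 -0.0528] 107.56808996200562 8.720313861041395
axis [0.688 0.726 0.   ]
3 [ 0.3 -0.3  3. ] [0.011 0.012 0.   ]
6 [ 0.7 -0.7  6.1] [0.022 0.024 0.   ]
9 [ 1.1 -1.1  9.1] [0.034 0.036 0.   ]
12 [ 1.6 -1.5 12.1] [0.045 0.048 0.   ]
15 [ 2.1 -2.  15.2] [0.056 0.059 0.   ]
18 [ 2.6 -2.5 18.2] [0.068 0.071 0.   ]
21 [ 3.2 -3.  21.2] [0.079 0.083 0.   ]
24 [ 3.8 -3.6 24.2] [0.09  0.095 0.   ]
27 [ 4.4 -4.2 27.2] [0.102 0.107 0.   ]
30 [ 5.1 -4.8 30.1] [0.113 0.119 0.   ]
32 [ 5.6 -5.3 32.1] [0.121 0.127 0.   ]
34 [ 6.1 -5.7 34.1] [0.129 0.136 0.   ]
```

>>> jog_arm:
  targets: [0.2,-0.2,1.5,0.006,0.006,0,1,0.3,-0.3,3,0.011,0.012,0,1,0.5,-0.5,4.5,0.017,0.018,0,1,0.7,-0.7,6,0.022,0.024,0,1,0.9,-0.9,7.5,0.028,0.03,0,1,1.1,-1.1,9,0.034,0.036,0,1,1.3,-1.3,10.6,0.039,0.042,0,1,1.6,-1.5,12.1,0.045,0.048,0,1,1.8,-1.7,13.6,0.05,0.053,0,1,2.1,-2,15.2,0.056,0.059,0,1]

```text
time: 3.98
ee_pos: [454.5, -349.9, 95.6]
tool_rot: [-3.066, -0.28, 0.084]
contact_force: [2.0, -2.3, -0.2]
gripper_width: 8.6
grasp_force: 108.0
```

```bash
cat >> peel.py <<'E'
from scipy.spatial.transform import Rotation as Ro
p,d=grab_frame("side");P=cloud("side",d);z=P[...,2]
w=np.zeros(z.shape,bool);w[180:310,285:380]=1
x,y=P[...,0]-529,P[...,1]+405
c,sn=np.cos(.182),np.sin(.182);X=c*x+sn*y;Y=-sn*x+c*y
k=w&(abs(X)<70)&(abs(Y)<80)&(z>48)&(p.min(-1)>150)
# top-plane fit (robust to the pan by upper residuals)
A=np.c_[X[k],Y[k],np.ones(k.sum())];b=z[k]
sel=np.ones(len(b),bool)
for _ in range(15):
    cf=np.linalg.lstsq(A[sel],b[sel],rcond=None)[0]; r=b-A@cf; sel=(r>-4)&(r<6)
print("rim plane",cf,sel.sum(),"corners tab,far,back,front",[float((cf@[a,e,1]).round(1)) for a,e in((-54,74),(54,-74),(54,74),(-54,-74))])
import sys
if len(sys.argv)>1: cv2.imwrite(sys.argv[1],cv2.resize(p[190:310,270:430,::-1],None,fx=4,fy=4,interpolation=cv2.INTER_CUBIC))
E
python3 peel.py pics/p1.png
```

```text
[ 454.4828 -349.9157   95.5995] [ 2.0238 -2.2503 -0.214 ] [-0.4657 -0.4226  0.0424] 107.95297622680664 8.590584523780255
rim plane [-0.0485  0.0632 63.33  ] 530 corners tab,far,back,front [70.6, 56.0, 65.4, 61.3]
```

The tab corner is up 14 mm and the far corner is still down. Continuing the swing to about 32 mm.

>>> jog_arm:
  targets: [0.3,-0.3,1.5,0.006,0.006,0,1,0.7,-0.6,3.5,0.013,0.014,0,1,1.1,-1,5.5,0.021,0.022,0,1,1.5,-1.4,7.5,0.028,0.03,0,1,1.9,-1.8,9.5,0.036,0.038,0,1,2.3,-2.2,11.5,0.044,0.046,0,1,2.7,-2.6,13.5,0.052,0.054,0,1,3.2,-3,15.5,0.06,0.063,0,1,3.5,-3.3,16.9,0.065,0.068,0,1,3.5,-3.3,16.9,0.065,0.068,0,1]

```text
time: 4.87
ee_pos: [458.0, -353.4, 112.9]
tool_rot: [-2.992, -0.272, 0.176]
contact_force: [-2.8, 1.6, 3.8]
gripper_width: 8.7
grasp_force: 108.4
```

```bash
python3 peel.py pics/p2.png
```

```text
[ 457.9767 -353.3977  112.9159] [-2.7632  1.5674  3.8327] [-0.1956  0.4987 -0.1063] 108.35952401161194 8.711063839111947
rim plane [-0.1118  0.1393 72.6257] 542 corners tab,far,back,front [89.0, 56.3, 76.9, 68.4]
```

View pics/p2.png

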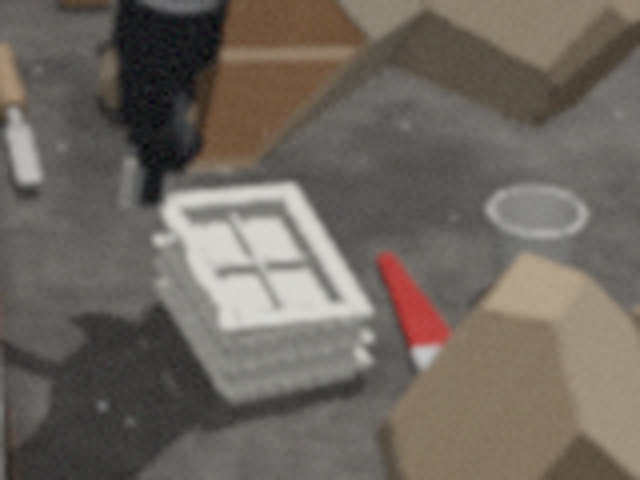

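The picture shows the tab-side rim clearly raised at about (165,205) and the far corner still on the pile at about (370,312). The fit gives 32 mm up at the tab and 0 at the far corner. Now the lift with the tilt held.

>>> jog_arm:
  targets: [0,0,1.5,0,0,0,1,0,0,3.5,0,0,0,1,0,0,5.5,0,0,0,1,0,0,8,0,0,0,1,0,0,11,0,0,0,1,0,0,14,0,0,0,1,0,0,17,0,0,0,1,0,0,21,0,0,0,1,0,0,24,0,0,0,1,0,0,25,0,0,0,1]
  force: 120

```text
time: 5.75
ee_pos: [458.4, -353.5, 138.4]
tool_rot: [-2.993, -0.273, 0.172]
contact_force: [0.0, -0.2, -0.6]
gripper_width: 8.6
grasp_force: 117.1
```

```bash
sed -i 's/abs(X)<70)&(abs(Y)<80/abs(X)<75)\&(abs(Y)<85/' peel.py; python3 peel.py pics/p3.png
```

```text
[ 458.397  -353.4869  138.373 ] [ 0.0143 -0.1858 -0.6083] [-0.0702  0.0313  0.0442] 117.06067442893982 8.574201013034855
rim plane [-0.109  -0.0059 89.1496] 483 corners tab,far,back,front [94.6, 83.7, 82.8, 95.5]
```

>>> jog_arm:
  targets: [0,0,4,0,0,0,1,0,0,12,0,0,0,1,0,0,22,0,0,0,1,0,0,34,-0.01,-0.01,0,1,0,0,48,-0.025,-0.027,0,1,0,0,62,-0.045,-0.048,0,1,0,0,76,-0.07,-0.074,0,1,0,0,90,-0.095,-0.1,0,1,0,0,100,-0.112,-0.118,0,1,0,0,105,-0.121,-0.127,0,1]

```text
time: 6.63
ee_pos: [458.3, -353.4, 246.2]
tool_rot: [3.124, 0.285, 0.007]
contact_force: [-0.4, -0.2, -0.5]
gripper_width: 8.6
grasp_force: 117.1
```

>>> jog_arm:
  targets: [0,0,0,0,0,0,1,0,0,0,0,0,0,1,0,0,0,0,0,0,1,0,0,0,0,0,0,1,0,0,0,0,0,0,1,0,0,0,0,0,0,1]

```text
time: 7.13
ee_pos: [458.1, -353.3, 241.4]
tool_rot: [-3.127, -0.285, 0.002]
contact_force: [0.2, 0.2, -0.1]
gripper_width: 8.1
grasp_force: 117.1
```

```bash
sed -i 's/z>48)/z>120)/; s/w\[180:310,285:380\]/w[100:310,270:420]/; s/p\[190:310,270:430/p[140:310,240:440/;s/fx=4,fy=4/fx=3,fy=3/' peel.py; python3 peel.py pics/p4.png; python3 - <<'E'
from h import *
p,d=grab_frame("side");P=cloud("side",d);z=P[...,2];w=np.zeros(z.shape,bool);w[225:310,290:380]=1
m=w&(z>42)&(z<66)&(p.min(-1)>110);print("pile",m.sum(),np.median(P[m],0),cv2.minAreaRect(P[m][:,:2].astype(np.float32)))
E
```

```text
[ 458.0678 -353.3142  241.3899] [ 0.2114  0.2474 -0.1102] [0.053  0.0957 0.0135] 117.05455541610718 8.129492252212899
rim plane [ -0.0025   0.0001 216.3142] 472 corners tab,far,back,front [216.5, 216.2, 216.2, 216.4]
pile 520 [ 535.57128082 -405.49997882   52.09356668] ((530.2838745117188, -405.19500732421875), (110.0786361694336, 152.9033660888672), 9.629373550415039)
```

View pics/p4.png

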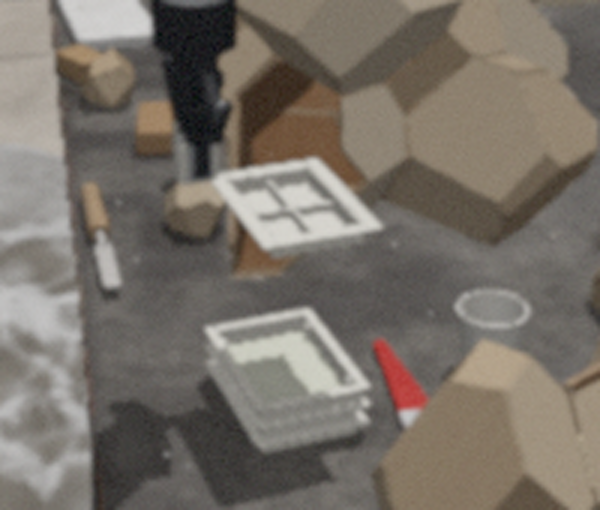

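The tray hangs level at about (298,205), with its rim 160 mm above the pile. The pile at about (290,380) hasn't moved, nor have the bystanders.

```bash
python3 -c "
from cell import robot
print(robot.finish_job())"
```

```text
the job is handed in; nothing more can be done
None
```

I peeled the top tray off and handed the job in at about 7 s, with the arm still holding the tray level about 16 cm above the pile; the lower trays did not move, and nothing else on the table looked disturbed.

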